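# Feel for the empty cell and file the pen tin

### The job

Just one of the four cells in the dark wooden case rack is empty, but sprung metal flaps hide them all. Leaving the tall blue tin where it stands for now, press gently on the flaps with the closed gripper until you feel one swing well down into its cell; then stand the blue tin upright in that cell, lid up, lowering it onto the cell's floor before you let go; do not drop it. Do not force anything, and leave the other things on the desk as they are.

Things in the scene. Friction and masses are not known exactly. Their poses are not given: they have to be found in the camera images.
- rack: Fixed dark wooden rack, 82 (x) x 184 (y) x 74 mm (z), origin at the centre of its underside, z up. Four cells in a row along its y (grooves at y = -69, -24, 21, 66 mm), numbered from -y to +y, walls 4 mm, each covered by an aluminium flap 1.5 mm under the rack's top. Three cells, any three, hold a 53 mm high tin hidden under the flap.
- tin: Loose flat tin, 60 (x) x 22 (y) x 105 mm (z), about 0.16 kg, blue with a bare aluminium lid over the top 36 mm; stands on its narrow end, origin at the centre of its underside, z up to the lid. To be gripped across its 22 mm thickness (y) near the top. Stood in the rack, its thickness lies along the rack's y and its top 39 mm of height stands out above the rack.
- cell1 (a point): Centre of the floor of cell 1 (at the -y end), rack's axes; 66 mm below the rack's top. The cell is 70 mm long (x), its walls 19 mm away on the -y side, 22 mm on the +y side. At the bottom a groove 25.4 mm wide (y), 21 mm deep, with sloping lead-ins above it, takes a tin's foot.
- cell2 (a point): Centre of the floor of cell 2 (second from -y), rack's axes; 66 mm below the rack's top. The cell is 70 mm long (x), its walls 19 mm away on the -y side, 22 mm on the +y side. At the bottom a groove 25.4 mm wide (y), 21 mm deep, with sloping lead-ins above it, takes a tin's foot.
- cell3 (a point): Centre of the floor of cell 3 (third from -y), rack's axes; 66 mm below the rack's top. The cell is 70 mm long (x), its walls 19 mm away on the -y side, 22 mm on the +y side. At the bottom a groove 25.4 mm wide (y), 21 mm deep, with sloping lead-ins above it, takes a tin's foot.
- cell4 (a point): Centre of the floor of cell 4 (at the +y end), rack's axes; 66 mm below the rack's top. The cell is 70 mm long (x), its walls 19 mm away on the -y side, 22 mm on the +y side. At the bottom a groove 25.4 mm wide (y), 21 mm deep, with sloping lead-ins above it, takes a tin's foot.
- flap1 (a joint): Flap over cell 1, 68 x 37 x 2.5 mm, hinged along x 19 mm to the +y side of the cell's centre: 0 closed (level), grows as its free edge swings down, 1.5 rad fully open; springs shut (under 1 N at its middle). Over a filled cell it stops hard by 0.35 rad: a fingertip pressed 4 mm to the -y side of the centre stops within 10 mm of the rack's top. Over the empty cell it yields softly for 25 mm and more.
- flap2 (a joint): Flap over cell 2, 68 x 37 x 2.5 mm, hinged along x 19 mm to the +y side of the cell's centre: 0 closed (level), grows as its free edge swings down, 1.5 rad fully open; springs shut (under 1 N at its middle). Over a filled cell it stops hard by 0.35 rad: a fingertip pressed 4 mm to the -y side of the centre stops within 10 mm of the rack's top. Over the empty cell it yields softly for 25 mm and more.
- flap3 (a joint): Flap over cell 3, 68 x 37 x 2.5 mm, hinged along x 19 mm to the +y side of the cell's centre: 0 closed (level), grows as its free edge swings down, 1.5 rad fully open; springs shut (under 1 N at its middle). Over a filled cell it stops hard by 0.35 rad: a fingertip pressed 4 mm to the -y side of the centre stops within 10 mm of the rack's top. Over the empty cell it yields softly for 25 mm and more.
- flap4 (a joint): Flap over cell 4, 68 x 37 x 2.5 mm, hinged along x 19 mm to the +y side of the cell's centre: 0 closed (level), grows as its free edge swings down, 1.5 rad fully open; springs shut (under 1 N at its middle). Over a filled cell it stops hard by 0.35 rad: a fingertip pressed 4 mm to the -y side of the centre stops within 10 mm of the rack's top. Over the empty cell it yields softly for 25 mm and more.
- anvil: Bystander: black steel anvil block, 75 x 45 x 42 mm, loose, origin under its centre.
- whetstone: Bystander: grey whetstone, 75 x 25 x 14 mm, loose, origin under its centre.
- polish: Bystander: small jar with black cap, 44 mm across, 55 mm high, loose, origin under its centre.
- penrest: Bystander: wooden pen rest, 50 x 150 x 16 mm, loose, origin under its centre.
- barrel: Bystander: cream pen barrel, 13 mm across, 90 mm long along its y, lying loose in the pen rest; origin under its centre.
- driver: Bystander: screwdriver 140 mm long, lying loose along its x; origin under it.
Things that resemble listed ones, but are neither listed nor needed, are in the scene too. What is meant by the tin is not orange or turquoise, and is the larger of those in its own colour.

How it is judged:
By the outcome, as a careful person would: the job done as asked, in the order asked, and still so for the second after the job is handed in, with the robot touching nothing.
It also fails if it takes over 64 s, if anything falls off the work surface, if the arm or the gripper's body presses on something with over 40 N, if the wrist force passes 120 N, or if a joint passes its speed limit or range.

### The arm

A 6-joint arm with a two-finger parallel gripper is mounted at the origin on the work surface. World frame = base frame: x ahead of the robot, y to its left, z up, the work surface at z = 0. Lengths are in m, angles in degrees, forces in N, time in s.
With the tool pointing down it reaches from about 0.4 to 0.825 m from the base axis. Payload 7 kg.
Tool frame: the origin (TCP) lies between the finger pads; the fingertips stand 19 mm ahead of it and the grasp point (between the pads) is the TCP (r.finger_overhang is the distance from the TCP to the fingertips, in m); z points along the fingers, y is the direction in which the jaws open and shut (so a half turn about z gives the same grasp; the last joint's range is limited). The gripper opens to 88 mm and grips with 3 to 60 N. Pads are 19 mm wide; open, the fingers measure 130 mm over their backs; the gripper's body (78 mm by 193 mm) begins 47 mm behind the grasp point.
Start: joints at [-57.462, 20.546, 0.682, 0, -70.136, -16.507], TCP at [0.186, -0.649, 0.246] pointing down, gripper open.
Joint ranges: [-176.03, 176.03], [-82.01, 121.73], [-58.28, 71.71], [-173.87, 95.51], [-174.79, -0.11], [-173.66, 173.66]. Speed limits (degrees/s): [136.94, 136.94, 172.46, 180, 180, 180].

### API

Orientations are given as [roll, pitch, yaw] about the fixed x, y, z axes, in that order (R = Rz(yaw) Ry(pitch) Rx(roll)).
In Python, from plant import r, optics gives the robot as it stands. The module is installed in compiled form; this text tells all that it offers.
- The arm moves only by the tool step_arm, never from a script. Its argument "increments" is a list of rows, each an object of numbers: "tx", "ty", "tz": the shift along the world's x, y, z in mm; "ax", "ay", "az": the turn, a rotation vector about the world's x, y, z in degrees; "claw": the gripper command: -1 is shut, 1 is fully open, values between are in proportion. In form: [{"tx": .., "ty": .., "tz": .., "ax": .., "ay": .., "az": .., "claw": ..}, ...]. A call has 1 to 12 rows; each row shifts and turns the commanded pose from where the row before left it; what a row does not reach is not made up. A row lasts 1/10 s, in which the tool goes at most 50 mm and 8.59 degrees, less where a joint would pass 70% of its speed; a pose out of reach is approached as far as the arm can. A call with a gripper value outside its range is refused whole. The fingers move at their own pace and stop on an object; "newtons" is the grip in N (left out, the last holds). Time passes only in rows, so rows that do not move let the fingers close. It gives the time, the measured TCP pose, the force and the opening at its end, in the units of the state.
- r.get_state(): the state, without advancing time (a new reading comes with each control period).
- optics.capture(name): name is "scene" or "side" or "wrist"; returns a dict with "image" (420x560x3 uint8, blue, green, red), "depth" (420x560 float32, m along the optical axis (not along the pixel's ray), 0 where there is no reading), "fx", "fy", "cx", "cy" (pixels), "distortion" ([k1, k2, p1, p2, k3] as OpenCV has them; the pictures are not rectified), "R" (3x3) and "t" (3): a world point X has camera coordinates R X + t. Camera axes: x right, y down, z forward; pixel columns grow to the right and rows downward; lengths in m; the calibration is good to about 2 mm. A picture is of the moment at which its call begins.
- r.close_job(): hands the job in, once; it reports no verdict.
The state is a dict: "time_s": time; "joints": joint angles; "qd": joint speeds; "joint_torque": joint torques, N m; "tcp_pos": TCP position; "eef_rot": TCP orientation; "contact_force": force on the tool from outside, world axes, zero at the start; "moment": the same for the moment, N m; "gripper_width": finger opening in m.
Only numpy, scipy, OpenCV 4.12 (cv2) and the standard library are available. Lean on these libraries where they do the work, as an engineer would, in place of code of your own. Each camera call takes 0.05 s, during which the arm holds its last target. There are 200 camera calls.

## Working session

There is one attempt and no reset: what is moved stays moved. The work goes in short steps, Python scripts to look and compute and a tool call to move; the robot and the scene stay as the last step left them, time stands still between calls to the robot, and variables do not carry over. Pictures are saved under pics/ and viewed, about 8 in all and at most 12, crops included, and the job is handed in when it is done.

Besides the shell and the picture viewer there is one more tool, called after "Emit:" by a JSON object that holds its "name" and its "arguments". step_arm: Moves the arm, as the interface text tells. Its arguments: {"type":"object","properties":{"increments":{"type":"array","items":{"type":"object","properties":{"tx":{"type":"number"},"ty":{"type":"number"},"tz":{"type":"number"},"ax":{"type":"number"},"ay":{"type":"number"},"az":{"type":"number"},"claw":{"type":"number"}}}},"newtons":{"type":"number"}},"required":["increments"]}

```bash
mkdir -p pics
cat > h.py <<'E'
import numpy as np, cv2
from plant import r, optics
def cap(n):
    c=optics.capture(n); return c
def cloud(c):
    h,w=c["depth"].shape
    u,v=np.meshgrid(np.arange(w),np.arange(h))
    K=np.array([[c["fx"],0,c["cx"]],[0,c["fy"],c["cy"]],[0,0,1]])
    p=cv2.undistortPoints(np.stack([u,v],-1).reshape(-1,1,2).astype(np.float64),K,np.array(c["distortion"])).reshape(h,w,2)
    z=c["depth"]; P=np.dstack([p[...,0]*z,p[...,1]*z,z])
    W=(P-np.array(c["t"]))@np.array(c["R"])
    W[z<=0]=np.nan
    return W
E
python3 - <<'E'
from h import *
import pickle
for n in("scene","side"):
    c=cap(n); pickle.dump({k:np.array(v) for k,v in c.items()},open(n+".pkl","wb"))
    cv2.imwrite(f"pics/{n}1.png",c["image"])
print(r.get_state())
E
```

```text
{'time_s': 0.1, 'joints': array([-5.74631916e+01,  2.05880002e+01,  6.38912095e-01, -1.66987426e-02,
       -7.01374465e+01, -1.65062477e+01]), 'qd': array([-0.00620524, -0.13541218,  0.12763507,  0.02348346,  0.00307156,
       -0.01171368]), 'joint_torque': array([-2.95142898e-03, -5.84163702e+01,  2.93753368e+01,  7.01536596e+00,
        1.02256189e-02, -4.84033421e-05]), 'tcp_pos': array([ 0.18624684, -0.64836269,  0.24471124]), 'eef_rot': array([ 1.79912571e+02, -9.53653708e-03, -1.63975118e+02]), 'contact_force': array([ 0.03317401, -0.94556292,  0.79596143]), 'moment': array([-0.00748127, -0.02812067,  0.02749447]), 'gripper_width': 0.08802718465097742}
```

View pics/scene1.png

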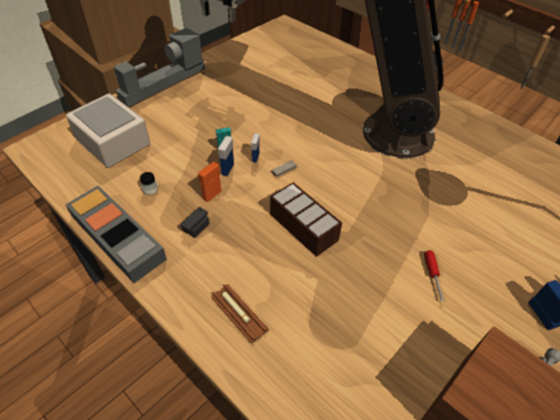

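View pics/side1.png

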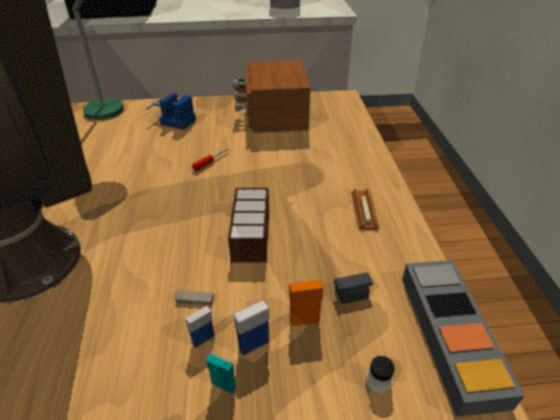

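Scene view: rack at (305,218). The tin candidates are a large blue one with a bare lid at (226,156), a smaller blue one at (255,148), an orange one at (209,182) and a turquoise one at (222,138). I choose the large blue one, at (253,327) in the side view. Next I'll measure the poses and check a close crop.

Run:
```python
from h import *
import pickle
crops=[]
D={n:pickle.load(open(n+".pkl","rb")) for n in("scene","side")}
def rect(P,name):
    (c,s,a)=cv2.minAreaRect((P[:,:2]*1000).astype(np.float32)); print(name,len(P),"c",np.round(c,1),"s",np.round(s,1),"ang",round(a,1),"z",np.round(np.percentile(P[:,2],[5,50,95])*1000,1))
for n,tb,rb in(("scene",(205,130,245,180),(260,175,350,260)),("side",(228,295,280,360),(222,180,280,265))):
    c=D[n]; W=cloud(c); 
    x0,y0,x1,y1=tb; p=W[y0:y1,x0:x1].reshape(-1,3)
    ctr=None
    q=p[np.isfinite(p[:,0])]
    rect(q[q[:,2]>.1],n+" tin top"); 
    q2=q[(q[:,2]>.08)]; rect(q2,n+" tin>80"); rect(q[(q[:,2]>.03)],n+" tin>30")
    x0,y0,x1,y1=rb; p=W[y0:y1,x0:x1].reshape(-1,3);q=p[np.isfinite(p[:,0])]
    rect(q[q[:,2]>.067],n+" rack top"); rect(q[q[:,2]>.02],n+" rack all")
    x0,y0,x1,y1=tb
    crops.append(cv2.resize(c["image"][y0-15:y1+15,x0-40:x1+50][:80],(520,300)) )
    # all tall objects
    crops.append(cv2.resize(c["image"][rb[1]:rb[3],rb[0]:rb[2]],(520,300),interpolation=cv2.INTER_CUBIC)) if 0 else None
cv2.imwrite("pics/crop1.png",np.vstack(crops))
# obstacles map
W=cloud(D["scene"]).reshape(-1,3); W=W[np.isfinite(W[:,0])]
m=(W[:,2]>.008)&(W[:,2]<.13)&(abs(W[:,1])<.75)&(W[:,0]>.15)&(W[:,0]<1)
g=np.zeros((300,200),np.uint8); 
i=((W[m,1]+.75)/.005).astype(int); j=(W[m,0]/.005).astype(int); g[i,j]=255
g=cv2.morphologyEx(g,cv2.MORPH_CLOSE,np.ones((3,3)))
k,l,st,ce=cv2.connectedComponentsWithStats(g)
for a in range(1,k):
    if st[a,4]>8:
        zz=W[m][l[i,j]==a][:,2]; print("x",st[a,0]*5,(st[a,0]+st[a,2])*5,"y",st[a,1]*5-750,(st[a,1]+st[a,3])*5-750,"zmax",round(zz.max()*1000))
```

```text
scene tin top 202 c [ 554.4 -236.5] s [164.7  28.2] ang 26.2 z [100.7 103.4 106.3]
scene tin>80 375 c [ 535.8 -252.8] s [207.9  55.3] ang 40.6 z [ 82.  100.9 105.8]
scene tin>30 757 c [ 529.7 -258.9] s [223.9  59. ] ang 42.3 z [ 38.   79.6 104.9]
scene rack top 1893 c [512.4  43.1] s [186.8  85.2] ang 84.5 z [69.7 72.8 75.5]
scene rack all 2713 c [513.   43.6] s [187.9  86.4] ang 84.5 z [27.8 71.8 75.2]
side tin top 380 c [ 507.3 -264.5] s [59.9 22.2] ang 27.4 z [100.9 103.5 105.3]
side tin>80 639 c [ 507.5 -265. ] s [60.2 23.4] ang 26.3 z [ 82.8 102.1 105. ]
side tin>30 1180 c [ 507.5 -265. ] s [60.2 23.4] ang 26.3 z [ 36.   84.1 104.7]
side rack top 1901 c [512.2  42.6] s [189.9  82.2] ang 84.4 z [69.7 72.  74.4]
side rack all 2569 c [512.2  42.6] s [190.   82.2] ang 84.4 z [29.8 71.5 74.2]
x 205 555 y -750 -710 zmax 130
x 595 765 y -720 -510 zmax 108
x 825 935 y -435 -125 zmax 58
x 695 745 y -380 -330 zmax 57
x 430 480 y -355 -315 zmax 82
x 475 545 y -285 -235 zmax 107
x 390 440 y -260 -220 zmax 81
x 575 645 y -230 -200 zmax 108
x 675 755 y -180 -130 zmax 47
x 350 430 y -165 -125 zmax 19
x 460 565 y -55 145 zmax 79
x 775 840 y 30 190 zmax 25
x 350 460 y 320 435 zmax 31
x 535 725 y 540 585 zmax 130
x 275 345 y 580 670 zmax 93
x 475 515 y 645 675 zmax 130
```

View pics/crop1.png

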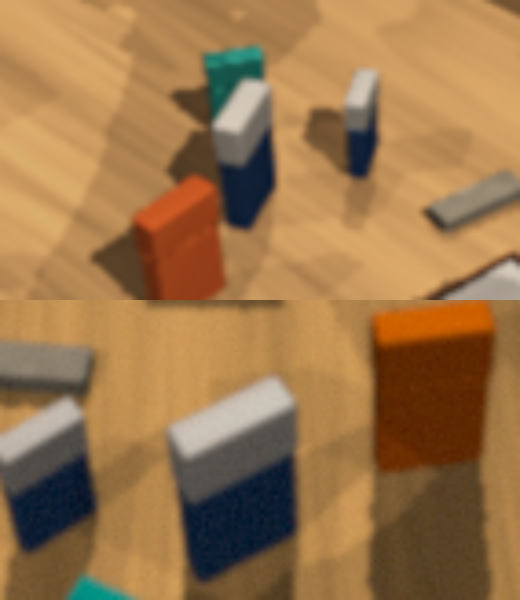

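The crop confirms the choice: the large blue tin with the lid is at scene (226,156) and side (253,327). The smaller blue one and the orange and turquoise ones are rejected. I'll move over the rack with the gripper closed and the jaws along the rack's x.

Emit:
{"name": "step_arm", "arguments": {"increments": [{"tx":16,"ty":35,"az":3.4,"claw":-1},{"tx":16,"ty":35,"az":3.4,"claw":-1},{"tx":16,"ty":35,"az":3.4,"claw":-1},{"tx":16,"ty":35,"az":3.4,"claw":-1},{"tx":16,"ty":35,"az":3.4,"claw":-1},{"tx":16,"ty":35,"az":3.4,"claw":-1},{"tx":16,"ty":35,"az":3.4,"claw":-1},{"tx":16,"ty":35,"az":3.4,"claw":-1},{"tx":16,"ty":35,"az":3.4,"claw":-1},{"tx":16,"ty":35,"az":3.4,"claw":-1}], "newtons": 20}}

```text
$.increments[0]: bad value
```

Emit:
{"name": "step_arm", "arguments": {"increments": [{"tx":16,"ty":35,"az":3.4,"claw":-1},{"tx":16,"ty":35,"az":3.4,"claw":-1},{"tx":16,"ty":35,"az":3.4,"claw":-1},{"tx":16,"ty":35,"az":3.4,"claw":-1},{"tx":16,"ty":35,"az":3.4,"claw":-1},{"tx":16,"ty":35,"az":3.4,"claw":-1},{"tx":16,"ty":35,"az":3.4,"claw":-1},{"tx":16,"ty":30,"az":3.4,"claw":-1},{"tx":16,"ty":25,"az":3.4,"claw":-1},{"tx":16,"ty":20,"az":3.4,"claw":-1},{"claw":-1}]}}

```text
$.increments[0]: bad value
```

Run:
```python
from h import *
s=r.get_state(); print(s["time_s"],s["tcp_pos"],s["eef_rot"],s["joints"],s["contact_force"],s["gripper_width"])
c=cap("wrist"); cv2.imwrite("pics/w1.png",c["image"])
W=cloud(c);p=W.reshape(-1,3);p=p[np.isfinite(p[:,0])]
q=p[(p[:,2]>.066)&(p[:,2]<.08)&(abs(p[:,1]-.043)<.12)&(abs(p[:,0]-.512)<.09)]
print(cv2.minAreaRect((q[:,:2]*1000).astype(np.float32)),np.percentile(q[:,2],[5,50,95]))
import pickle; pickle.dump({k:np.array(v) for k,v in c.items()},open("w1.pkl","wb"))
```

```text
0.1 [ 0.18624684 -0.64836269  0.24471124] [ 1.79912571e+02 -9.53653708e-03 -1.63975118e+02] [-5.74631916e+01  2.05880002e+01  6.38912095e-01 -1.66987426e-02
 -7.01374465e+01 -1.65062477e+01] [ 0.03317401 -0.94556292  0.79596143] 0.08802718465097742Traceback (most recent call last):
  File "<stdin>", line 6, in <module>
    return _quantile_unchecked(
        a, q, axis, out, overwrite_input, method, keepdims, weights)
    return _ureduce(a,
                    func=_quantile_ureduce_func,
    ...<5 lines>...
                    overwrite_input=overwrite_input,
                    method=method)
    r = func(a, **kwargs)
    result = _quantile(arr,
                       quantiles=q,
    ...<2 lines>...
                       out=out,
                       weights=wgt)
    slices_having_nans = np.isnan(arr[-1, ...])
                                  ~~~^^^^^^^^^
IndexError: index -1 is out of bounds for axis 0 with size 0
```

View pics/w1.png

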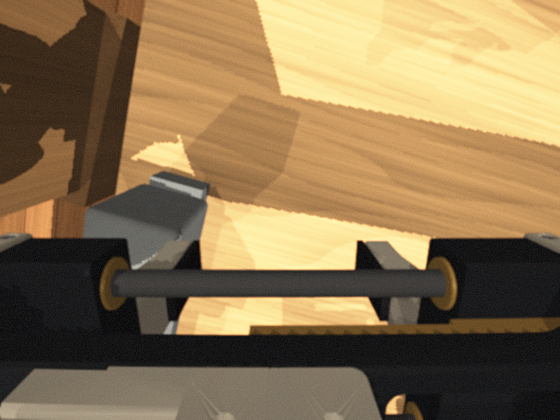

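The wrist picture shows only bare desk and the jaws at (160,290) and (390,290), because the move was refused. The rows probably need every key, so I'll try that.

Emit:
{"name": "step_arm", "arguments": {"increments": [{"tx":16,"ty":35,"tz":0,"ax":0,"ay":0,"az":3.4,"claw":-1},{"tx":16,"ty":35,"tz":0,"ax":0,"ay":0,"az":3.4,"claw":-1},{"tx":16,"ty":35,"tz":0,"ax":0,"ay":0,"az":3.4,"claw":-1},{"tx":16,"ty":35,"tz":0,"ax":0,"ay":0,"az":3.4,"claw":-1},{"tx":16,"ty":35,"tz":0,"ax":0,"ay":0,"az":3.4,"claw":-1},{"tx":16,"ty":35,"tz":0,"ax":0,"ay":0,"az":3.4,"claw":-1},{"tx":16,"ty":35,"tz":0,"ax":0,"ay":0,"az":3.4,"claw":-1},{"tx":16,"ty":35,"tz":0,"ax":0,"ay":0,"az":3.4,"claw":-1},{"tx":16,"ty":35,"tz":0,"ax":0,"ay":0,"az":3.4,"claw":-1},{"tx":16,"ty":35,"tz":0,"ax":0,"ay":0,"az":3.4,"claw":-1}], "newtons": 20}}

```text
time_s: 1.15
tcp_pos: [0.3466, -0.2972, 0.2456]
eef_rot: [-180.0, 0.0, -129.8]
contact_force: [1.8, -0.8, 0.2]
gripper_width: 0.0132
```

Emit:
{"name": "step_arm", "arguments": {"increments": [{"tx":17,"ty":34,"tz":0,"ax":0,"ay":0,"az":3.43,"claw":-1},{"tx":17,"ty":34,"tz":0,"ax":0,"ay":0,"az":3.43,"claw":-1},{"tx":17,"ty":34,"tz":0,"ax":0,"ay":0,"az":3.43,"claw":-1},{"tx":17,"ty":34,"tz":0,"ax":0,"ay":0,"az":3.43,"claw":-1},{"tx":17,"ty":34,"tz":0,"ax":0,"ay":0,"az":3.43,"claw":-1},{"tx":17,"ty":34,"tz":0,"ax":0,"ay":0,"az":3.43,"claw":-1},{"tx":17,"ty":34,"tz":0,"ax":0,"ay":0,"az":3.43,"claw":-1},{"tx":17,"ty":34,"tz":0,"ax":0,"ay":0,"az":3.43,"claw":-1},{"tx":17,"ty":34,"tz":0,"ax":0,"ay":0,"az":3.43,"claw":-1},{"tx":12,"ty":20,"tz":0,"ax":0,"ay":0,"az":3.43,"claw":-1},{"tx":0,"ty":0,"tz":0,"ax":0,"ay":0,"az":0,"claw":-1}]}}

```text
time_s: 2.25
tcp_pos: [0.5125, 0.0295, 0.245]
eef_rot: [180.0, -0.0, -95.4]
contact_force: [-1.1, -0.6, -0.8]
gripper_width: 0.0003
```

Run:
```python
from h import *
s=r.get_state(); print(s["time_s"],s["tcp_pos"],s["eef_rot"],s["joints"],s["contact_force"],s["gripper_width"])
c=cap("wrist"); R=np.array(c["R"]);print("cam at",-R.T@np.array(c["t"]),"fwd",R[2],"up",-R[1])
```

```text
2.25 [0.51250445 0.02950768 0.24500375] [ 1.79973424e+02 -1.65687590e-02 -9.54270992e+01] [ 2.52348829e+01  5.26736631e+00 -1.94454220e+01  7.69396523e-04
 -6.53185220e+01 -3.06623074e+01] [-1.13428585 -0.63220468 -0.78716764] 0.00033456142527582523
cam at [ 0.50466548 -0.04360338  0.38313854] fwd [ 0.02539332  0.26889968 -0.96283339] up [-0.09084963 -0.95853768 -0.270096  ]
```

Emit:
{"name": "step_arm", "arguments": {"increments": [{"tx":0,"ty":30,"tz":0,"ax":0,"ay":0,"az":0,"claw":-1},{"tx":0,"ty":30,"tz":0,"ax":0,"ay":0,"az":0,"claw":-1},{"tx":0,"ty":0,"tz":0,"ax":0,"ay":0,"az":0,"claw":-1}]}}

```text
time_s: 2.6
tcp_pos: [0.5112, 0.0886, 0.2455]
eef_rot: [-180.0, 0.0, -95.7]
contact_force: [-0.9, 0.3, -0.6]
gripper_width: 0.0003
```

Run:
```python
from h import *
c=cap("wrist"); cv2.imwrite("pics/w2.png",c["image"])
W=cloud(c);p=W.reshape(-1,3);p=p[np.isfinite(p[:,0])]
q=p[(p[:,2]>.066)&(p[:,2]<.08)&(abs(p[:,1]-.043)<.12)&(abs(p[:,0]-.512)<.09)]
if len(q): print(cv2.minAreaRect((q[:,:2]*1000).astype(np.float32)),np.percentile(q[:,2],[5,50,95]))
import pickle; pickle.dump({k:np.array(v) for k,v in c.items()},open("w2.pkl","wb"))
```

```text
((511.2371520996094, 42.169532775878906), (183.49595642089844, 82.34864807128906), 84.35050964355469) [0.07021788 0.07180625 0.07361512]
```

View pics/w2.png

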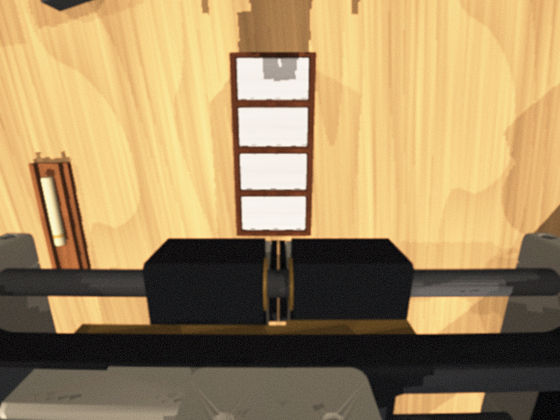

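The wrist view shows the whole rack, (233..315, 53..236), with four closed flaps. To find which way +y points, I'll rectify the top face and measure the flap margins, which should be asymmetric.

Run:
```python
from h import *
import pickle
c=pickle.load(open("w2.pkl","rb"))
K=np.array([[c["fx"],0,c["cx"]],[0,c["fy"],c["cy"]],[0,0,1]],float)
y=np.arange(-100,100,.25);x=np.arange(-46,46,.25)
a=np.radians(-5.65);e=np.array([np.cos(a),np.sin(a),0]);f=np.array([-np.sin(a),np.cos(a),0])
X=np.array([511.2,42.2,73])+x[None,:,None]*e+y[::-1][:,None,None]*f
uv,_=cv2.projectPoints(X.reshape(-1,3)/1000,cv2.Rodrigues(c["R"])[0],c["t"].astype(float),K,c["distortion"].astype(float))
uv=uv.reshape(X.shape[0],X.shape[1],2).astype(np.float32)
im=cv2.remap(c["image"],uv[...,0],uv[...,1],cv2.INTER_CUBIC)
cv2.imwrite("pics/rect.png",cv2.resize(np.rot90(im),(800,370)))
g=im[:,(abs(x)<20),0].astype(float).mean(1)[::-1]
def edges(g,s):
    t=110; k=np.where((g[1:]>t)!=(g[:-1]>t))[0]; return [(float(round(s[i]+.25*(t-g[i])/(g[i+1]-g[i]),1)),"up" if g[i+1]>g[i] else "dn") for i in k]
print(edges(g,y)); 
gr=im[...,2].astype(float)
print("red y",edges(gr[:,abs(x)<20].mean(1)[::-1],y))
print("x",edges(im[(abs(y[::-1])<80)][...,0].astype(float).mean(0),x))
```

```text
[(-86.6, 'up'), (-49.0, 'dn'), (-42.4, 'up'), (-4.4, 'dn'), (2.3, 'up'), (40.2, 'dn'), (47.0, 'up'), (85.1, 'dn'), (93.1, 'up'), (94.5, 'dn')]
red y [(-91.6, 'dn'), (-86.8, 'up'), (-48.3, 'dn'), (-43.0, 'up'), (-3.8, 'dn'), (1.7, 'up'), (40.8, 'dn'), (46.3, 'up'), (85.6, 'dn'), (90.1, 'up'), (97.6, 'dn')]
x [(-41.9, 'dn'), (-34.8, 'up'), (34.0, 'dn'), (41.2, 'up')]
```

View pics/rect.png

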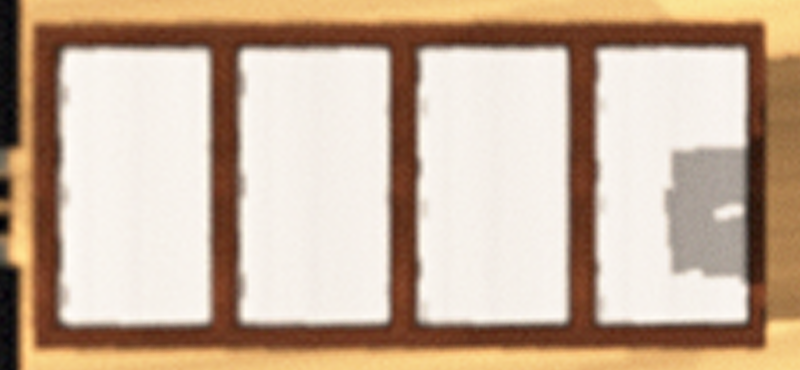

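The flap margins (7 mm at the world +y end, 5 mm at −y) and the hinge knuckles on the +y edges agree. So rack +y is about world +y, with yaw −5.65° and centre about (511.3, 42.4). I'll probe cell 4 first.

Emit:
{"name": "step_arm", "arguments": {"increments": [{"tx":3,"ty":8,"tz":-30,"ax":0,"ay":0,"az":0,"claw":-1},{"tx":3,"ty":7.5,"tz":-40,"ax":0,"ay":0,"az":0,"claw":-1},{"tx":0,"ty":0,"tz":-40,"ax":0,"ay":0,"az":0,"claw":-1},{"tx":0,"ty":0,"tz":-30,"ax":0,"ay":0,"az":0,"claw":-1},{"tx":0,"ty":0,"tz":-5,"ax":0,"ay":0,"az":0,"claw":-1},{"tx":0,"ty":0,"tz":0,"ax":0,"ay":0,"az":0,"claw":-1}]}}

```text
time_s: 3.25
tcp_pos: [0.5171, 0.1017, 0.1004]
eef_rot: [179.9, -0.1, -95.7]
contact_force: [0.2, 0.3, 1.1]
gripper_width: 0.0007
```

Emit:
{"name": "step_arm", "arguments": {"increments": [{"tx":0,"ty":0,"tz":-3,"ax":0,"ay":0,"az":0,"claw":-1},{"tx":0,"ty":0,"tz":-3,"ax":0,"ay":0,"az":0,"claw":-1},{"tx":0,"ty":0,"tz":-2,"ax":0,"ay":0,"az":0,"claw":-1},{"tx":0,"ty":0,"tz":-2,"ax":0,"ay":0,"az":0,"claw":-1},{"tx":0,"ty":0,"tz":-2,"ax":0,"ay":0,"az":0,"claw":-1}]}}

```text
time_s: 3.75
tcp_pos: [0.5176, 0.1029, 0.0889]
eef_rot: [-180.0, 0.0, -95.7]
contact_force: [0.3, 0.4, -0.8]
gripper_width: 0.0003
```

Emit:
{"name": "step_arm", "arguments": {"increments": [{"tx":0,"ty":0,"tz":-2,"ax":0,"ay":0,"az":0,"claw":-1},{"tx":0,"ty":0,"tz":-2,"ax":0,"ay":0,"az":0,"claw":-1},{"tx":0,"ty":0,"tz":0,"ax":0,"ay":0,"az":0,"claw":-1}]}}

```text
time_s: 4.05
tcp_pos: [0.5178, 0.1031, 0.0861]
eef_rot: [-179.9, 0.0, -95.6]
contact_force: [-6.3, -0.7, 17.2]
gripper_width: 0.0002
```

Emit:
{"name": "step_arm", "arguments": {"increments": [{"tx":0,"ty":0,"tz":-2,"ax":0,"ay":0,"az":0,"claw":-1},{"tx":0,"ty":0,"tz":0,"ax":0,"ay":0,"az":0,"claw":-1}]}}

```text
time_s: 4.25
tcp_pos: [0.518, 0.1031, 0.0857]
eef_rot: [-179.9, 0.0, -95.6]
contact_force: [-12.7, -0.6, 33.9]
gripper_width: 0.0005
```

Cell 4 stops hard about 7 mm down, so it is filled. On to cell 3.

Emit:
{"name": "step_arm", "arguments": {"increments": [{"tx":0,"ty":0,"tz":18,"ax":0,"ay":0,"az":0,"claw":-1},{"tx":-2.2,"ty":-22,"tz":0,"ax":0,"ay":0,"az":0,"claw":-1},{"tx":-2.2,"ty":-22,"tz":0,"ax":0,"ay":0,"az":0,"claw":-1},{"tx":0,"ty":0,"tz":-5,"ax":0,"ay":0,"az":0,"claw":-1},{"tx":0,"ty":0,"tz":-4,"ax":0,"ay":0,"az":0,"claw":-1},{"tx":0,"ty":0,"tz":-3,"ax":0,"ay":0,"az":0,"claw":-1},{"tx":0,"ty":0,"tz":-2,"ax":0,"ay":0,"az":0,"claw":-1},{"tx":0,"ty":0,"tz":-2,"ax":0,"ay":0,"az":0,"claw":-1},{"tx":0,"ty":0,"tz":0,"ax":0,"ay":0,"az":0,"claw":-1}]}}

```text
time_s: 5.15
tcp_pos: [0.5133, 0.0593, 0.0862]
eef_rot: [-180.0, -0.0, -95.6]
contact_force: [-7.9, -0.8, 21.8]
gripper_width: 0.0
```

Cell 3 is filled too: 22 N at the same depth. Cell 2 next.

Emit:
{"name": "step_arm", "arguments": {"increments": [{"tx":0,"ty":0,"tz":16,"ax":0,"ay":0,"az":0,"claw":-1},{"tx":-2.2,"ty":-22.4,"tz":0,"ax":0,"ay":0,"az":0,"claw":-1},{"tx":-2.2,"ty":-22.4,"tz":0,"ax":0,"ay":0,"az":0,"claw":-1},{"tx":0,"ty":0,"tz":-5,"ax":0,"ay":0,"az":0,"claw":-1},{"tx":0,"ty":0,"tz":-4,"ax":0,"ay":0,"az":0,"claw":-1},{"tx":0,"ty":0,"tz":-3,"ax":0,"ay":0,"az":0,"claw":-1},{"tx":0,"ty":0,"tz":-2,"ax":0,"ay":0,"az":0,"claw":-1},{"tx":0,"ty":0,"tz":-2,"ax":0,"ay":0,"az":0,"claw":-1},{"tx":0,"ty":0,"tz":0,"ax":0,"ay":0,"az":0,"claw":-1}]}}

```text
time_s: 6.05
tcp_pos: [0.509, 0.0147, 0.0863]
eef_rot: [-180.0, -0.0, -95.6]
contact_force: [-7.4, 1.1, 22.7]
gripper_width: 0.0001
```

Cell 2 is filled. Cell 1 should be the empty one, and I need to feel it yield.

Emit:
{"name": "step_arm", "arguments": {"increments": [{"tx":0,"ty":0,"tz":16,"ax":0,"ay":0,"az":0,"claw":-1},{"tx":-2.2,"ty":-22.4,"tz":0,"ax":0,"ay":0,"az":0,"claw":-1},{"tx":-2.2,"ty":-22.4,"tz":0,"ax":0,"ay":0,"az":0,"claw":-1},{"tx":0,"ty":0,"tz":-5,"ax":0,"ay":0,"az":0,"claw":-1},{"tx":0,"ty":0,"tz":-4,"ax":0,"ay":0,"az":0,"claw":-1},{"tx":0,"ty":0,"tz":-3,"ax":0,"ay":0,"az":0,"claw":-1},{"tx":0,"ty":0,"tz":-2,"ax":0,"ay":0,"az":0,"claw":-1},{"tx":0,"ty":0,"tz":-2,"ax":0,"ay":0,"az":0,"claw":-1},{"tx":0,"ty":0,"tz":0,"ax":0,"ay":0,"az":0,"claw":-1}]}}

```text
time_s: 6.95
tcp_pos: [0.5042, -0.0305, 0.0843]
eef_rot: [180.0, -0.0, -95.6]
contact_force: [0.6, 0.5, -0.4]
gripper_width: 0.0
```

Emit:
{"name": "step_arm", "arguments": {"increments": [{"tx":0,"ty":0,"tz":-3,"ax":0,"ay":0,"az":0,"claw":-1},{"tx":0,"ty":0,"tz":-3,"ax":0,"ay":0,"az":0,"claw":-1},{"tx":0,"ty":0,"tz":-3,"ax":0,"ay":0,"az":0,"claw":-1},{"tx":0,"ty":0,"tz":-3,"ax":0,"ay":0,"az":0,"claw":-1},{"tx":0,"ty":0,"tz":-3,"ax":0,"ay":0,"az":0,"claw":-1},{"tx":0,"ty":0,"tz":-3,"ax":0,"ay":0,"az":0,"claw":-1},{"tx":0,"ty":0,"tz":0,"ax":0,"ay":0,"az":0,"claw":-1}]}}

```text
time_s: 7.65
tcp_pos: [0.5039, -0.0309, 0.0661]
eef_rot: [180.0, -0.0, -95.7]
contact_force: [-0.6, -0.2, -0.4]
gripper_width: 0.0003
```

Cell 1 yields softly through 26 mm with almost no force, so it is the empty one. Now to the tin.

Emit:
{"name": "step_arm", "arguments": {"increments": [{"tx":0,"ty":0,"tz":30,"ax":0,"ay":0,"az":0,"claw":-1},{"tx":0,"ty":0,"tz":45,"ax":0,"ay":0,"az":0,"claw":-1},{"tx":0,"ty":0,"tz":45,"ax":0,"ay":0,"az":0,"claw":-1},{"tx":0.5,"ty":-26,"tz":15,"ax":0,"ay":0,"az":-6.5,"claw":1},{"tx":0.5,"ty":-26,"tz":0,"ax":0,"ay":0,"az":-6.5,"claw":1},{"tx":0.5,"ty":-26,"tz":0,"ax":0,"ay":0,"az":-6.5,"claw":1},{"tx":0.5,"ty":-26,"tz":0,"ax":0,"ay":0,"az":-6.5,"claw":1},{"tx":0.5,"ty":-26,"tz":0,"ax":0,"ay":0,"az":-6.5,"claw":1},{"tx":0.5,"ty":-26,"tz":0,"ax":0,"ay":0,"az":-6.5,"claw":1},{"tx":0.5,"ty":-26,"tz":0,"ax":0,"ay":0,"az":-6.5,"claw":1},{"tx":0.5,"ty":-26,"tz":0,"ax":0,"ay":0,"az":-6.5,"claw":1},{"tx":0,"ty":0,"tz":0,"ax":0,"ay":0,"az":0,"claw":1}]}}

```text
time_s: 8.85
tcp_pos: [0.5079, -0.2411, 0.2012]
eef_rot: [180.0, -0.0, -148.0]
contact_force: [-0.1, 0.1, -0.2]
gripper_width: 0.0669
```

Run:
```python
from h import *
s=r.get_state(); print(s["time_s"],s["tcp_pos"],s["eef_rot"],s["joints"],s["gripper_width"])
for n in("wrist","side"):
    c=cap(n); W=cloud(c)
    p=W.reshape(-1,3);p=p[np.isfinite(p[:,0])]
    q=p[(p[:,2]>.096)&(p[:,2]<.112)&(abs(p[:,1]+.265)<.045)&(abs(p[:,0]-.5075)<.045)]
    print(n,len(q))
    if len(q)>50: print(cv2.minAreaRect((q[:,:2]*1000).astype(np.float32)),np.median(q[:,2]),q.mean(0))
```

```text
8.85 [ 0.50793236 -0.24110821  0.20120741] [ 1.79993147e+02 -4.03272297e-02 -1.48009937e+02] [-5.43448576e+00  1.19488002e+01 -1.73941373e+01  2.18631115e-02
 -6.06932552e+01 -5.25861611e+01] 0.06690155268020244
wrist 1950
((506.4425048828125, -264.3991394042969), (60.145057678222656, 22.044008255004883), 26.270055770874023) 0.10375309172146745 [ 0.50476005 -0.26503986  0.10361701]
side 436
((507.47235107421875, -264.4483337402344), (60.25422668457031, 23.185882568359375), 26.075111389160156) 0.10317737734419005 [ 0.50748872 -0.266794    0.10265842]
```

Wrist and side views agree: tin at (507.0, −264.4), yaw 26.2°. I'll align and descend to z 0.091.

Emit:
{"name": "step_arm", "arguments": {"increments": [{"tx":-1,"ty":-23.3,"tz":0,"ax":0,"ay":0,"az":-5.8,"claw":1},{"tx":0,"ty":0,"tz":-20,"ax":0,"ay":0,"az":0,"claw":1},{"tx":0,"ty":0,"tz":-30,"ax":0,"ay":0,"az":0,"claw":1},{"tx":0,"ty":0,"tz":-30,"ax":0,"ay":0,"az":0,"claw":1},{"tx":0,"ty":0,"tz":-20,"ax":0,"ay":0,"az":0,"claw":1},{"tx":0,"ty":0,"tz":-10,"ax":0,"ay":0,"az":0,"claw":1},{"tx":0,"ty":0,"tz":0,"ax":0,"ay":0,"az":0,"claw":1}]}}

```text
time_s: 9.65
tcp_pos: [0.5066, -0.2614, 0.0905]
eef_rot: [179.9, -0.1, -153.4]
contact_force: [0.3, -0.0, -0.4]
gripper_width: 0.0879
```

Emit:
{"name": "step_arm", "arguments": {"increments": [{"tx":0,"ty":0,"tz":0,"ax":0,"ay":0,"az":0,"claw":-1},{"tx":0,"ty":0,"tz":0,"ax":0,"ay":0,"az":0,"claw":-1},{"tx":0,"ty":0,"tz":0,"ax":0,"ay":0,"az":0,"claw":-1},{"tx":0,"ty":0,"tz":0,"ax":0,"ay":0,"az":0,"claw":-1},{"tx":0,"ty":0,"tz":0,"ax":0,"ay":0,"az":0,"claw":-1},{"tx":0,"ty":0,"tz":0,"ax":0,"ay":0,"az":0,"claw":-1},{"tx":0,"ty":0,"tz":0,"ax":0,"ay":0,"az":0,"claw":-1},{"tx":0,"ty":0,"tz":0,"ax":0,"ay":0,"az":0,"claw":-1}], "newtons": 25}}

```text
time_s: 10.45
tcp_pos: [0.5072, -0.2622, 0.0915]
eef_rot: [180.0, -0.0, -153.5]
contact_force: [-0.1, -0.2, 0.1]
gripper_width: 0.0289
```

Emit:
{"name": "step_arm", "arguments": {"increments": [{"tx":0,"ty":-2.2,"tz":0,"ax":0,"ay":0,"az":-0.3,"claw":-0.34},{"tx":0,"ty":0,"tz":0,"ax":0,"ay":0,"az":0,"claw":-0.34}]}}

```text
time_s: 10.65
tcp_pos: [0.5072, -0.2645, 0.0915]
eef_rot: [-180.0, -0.0, -153.8]
contact_force: [0.0, 0.5, 0.7]
gripper_width: 0.0286
```

Emit:
{"name": "step_arm", "arguments": {"increments": [{"tx":0,"ty":0,"tz":0,"ax":0,"ay":0,"az":0,"claw":-1},{"tx":0,"ty":0,"tz":0,"ax":0,"ay":0,"az":0,"claw":-1},{"tx":0,"ty":0,"tz":0,"ax":0,"ay":0,"az":0,"claw":-1},{"tx":0,"ty":0,"tz":0,"ax":0,"ay":0,"az":0,"claw":-1}]}}

```text
time_s: 11.05
tcp_pos: [0.5071, -0.2643, 0.0915]
eef_rot: [180.0, -0.0, -153.8]
contact_force: [-0.2, -1.1, -0.6]
gripper_width: 0.0221
```

Emit:
{"name": "step_arm", "arguments": {"increments": [{"tx":0,"ty":0,"tz":10,"ax":0,"ay":0,"az":0,"claw":-1},{"tx":0,"ty":0,"tz":30,"ax":0,"ay":0,"az":0,"claw":-1},{"tx":0,"ty":0,"tz":40,"ax":0,"ay":0,"az":0,"claw":-1},{"tx":0,"ty":0,"tz":40,"ax":0,"ay":0,"az":0,"claw":-1},{"tx":0,"ty":0,"tz":15,"ax":0,"ay":0,"az":0,"claw":-1},{"tx":0,"ty":0,"tz":0,"ax":0,"ay":0,"az":0,"claw":-1}]}}

```text
time_s: 11.65
tcp_pos: [0.5085, -0.2647, 0.2304]
eef_rot: [-179.8, 0.3, -153.7]
contact_force: [-0.6, 0.0, -1.3]
gripper_width: 0.0221
```

Gripped at 22.1 mm, with the TCP 91.5 mm above the tin's foot. Now carrying it over cell 1.

Emit:
{"name": "step_arm", "arguments": {"increments": [{"tx":-0.5,"ty":20,"tz":0,"ax":0,"ay":0,"az":-3,"claw":-1},{"tx":-0.5,"ty":29,"tz":0,"ax":0,"ay":0,"az":-4,"claw":-1},{"tx":-0.5,"ty":29,"tz":0,"ax":0,"ay":0,"az":-4,"claw":-1},{"tx":-0.5,"ty":29,"tz":0,"ax":0,"ay":0,"az":-4,"claw":-1},{"tx":-0.5,"ty":29,"tz":0,"ax":0,"ay":0,"az":-4,"claw":-1},{"tx":-0.5,"ty":29,"tz":0,"ax":0,"ay":0,"az":-4,"claw":-1},{"tx":-0.5,"ty":29,"tz":0,"ax":0,"ay":0,"az":-4,"claw":-1},{"tx":-0.5,"ty":25,"tz":0,"ax":0,"ay":0,"az":-3,"claw":-1},{"tx":0,"ty":19,"tz":0,"ax":0,"ay":0,"az":-1.9,"claw":-1},{"tx":0,"ty":0,"tz":0,"ax":0,"ay":0,"az":0,"claw":-1},{"tx":0,"ty":0,"tz":-20,"ax":0,"ay":0,"az":0,"claw":-1},{"tx":0,"ty":0,"tz":0,"ax":0,"ay":0,"az":0,"claw":-1}]}}

```text
time_s: 12.85
tcp_pos: [0.5012, -0.0268, 0.2039]
eef_rot: [-179.9, -0.3, 174.3]
contact_force: [-0.6, 0.6, -1.1]
gripper_width: 0.0222
```

Run:
```python
from h import *
s=r.get_state(); print(s["time_s"],s["tcp_pos"],s["eef_rot"],s["joints"],s["contact_force"],s["gripper_width"])
c=cap("side"); cv2.imwrite("pics/s2.png",cv2.resize(c["image"][110:290,150:350],(800,720))[:600])
W=cloud(c)[110:290,150:350]
p=W.reshape(-1,3);p=p[np.isfinite(p[:,0])]
for lo,hi in((.122,.15),(.15,.19)):
    q=p[(p[:,2]>lo)&(p[:,2]<hi)&(abs(p[:,1]+.03)<.06)&(abs(p[:,0]-.505)<.05)]
    print(len(q))
    if len(q)>20: print(cv2.minAreaRect((q[:,:2]*1000).astype(np.float32)),q.min(0))
```

```text
12.85 [ 0.50119524 -0.02680086  0.20392701] [-179.93563313   -0.28325185  174.34080871] [ 1.93577600e+01  6.24729379e+00 -2.40183373e+01 -7.09486746e-02
 -6.00182858e+01 -1.14981185e+02] [-0.6107751   0.57128882 -1.12646278] 0.022154057882923097
295
((502.4682922363281, -36.15999221801758), (59.3013801574707, 16.74612045288086), 5.714015007019043) [ 0.47233685 -0.04210846  0.1220148 ]
399
((501.55645751953125, -41.598880767822266), (59.49037551879883, 24.715368270874023), 1.833605170249939) [ 0.47149058 -0.05408975  0.15004125]
```

View pics/s2.png

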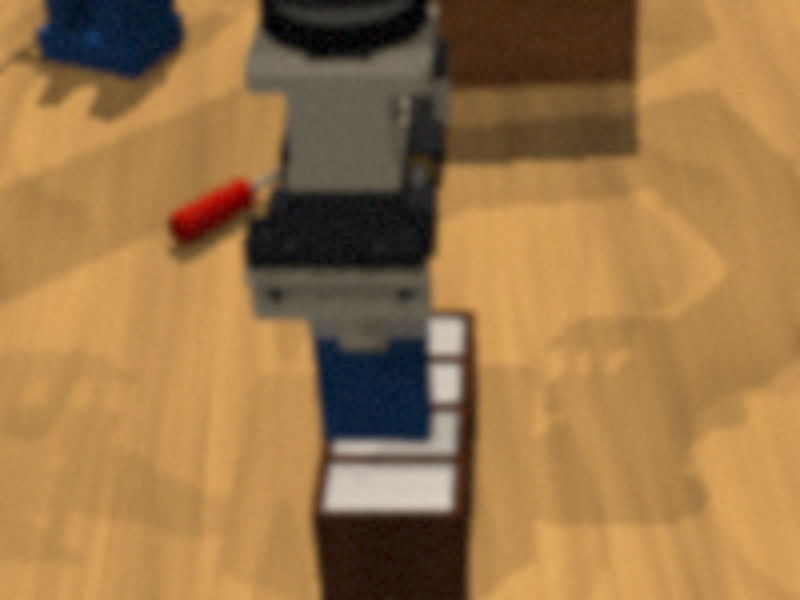

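The side view shows the tin hanging upright and parallel to the rack, above the flap at crop (390,485). A small x correction, then I'll lower it gently.

Emit:
{"name": "step_arm", "arguments": {"increments": [{"tx":3,"ty":0.4,"tz":-10,"ax":0,"ay":0,"az":0,"claw":-1},{"tx":0,"ty":0,"tz":-12,"ax":0,"ay":0,"az":0,"claw":-1},{"tx":0,"ty":0,"tz":-8,"ax":0,"ay":0,"az":0,"claw":-1},{"tx":0,"ty":0,"tz":0,"ax":0,"ay":0,"az":0,"claw":-1}]}}

```text
time_s: 13.3
tcp_pos: [0.5052, -0.0263, 0.1749]
eef_rot: [-179.9, -0.2, 174.3]
contact_force: [-0.2, -0.9, -2.5]
gripper_width: 0.0224
```

Emit:
{"name": "step_arm", "arguments": {"increments": [{"tx":0,"ty":0,"tz":-5,"ax":0,"ay":0,"az":0,"claw":-1},{"tx":0,"ty":0,"tz":-5,"ax":0,"ay":0,"az":0,"claw":-1},{"tx":0,"ty":0,"tz":-5,"ax":0,"ay":0,"az":0,"claw":-1},{"tx":0,"ty":0,"tz":-5,"ax":0,"ay":0,"az":0,"claw":-1}]}}

```text
time_s: 13.7
tcp_pos: [0.5064, -0.0259, 0.1564]
eef_rot: [180.0, 0.0, 174.3]
contact_force: [-0.0, -0.4, -0.2]
gripper_width: 0.0219
```

Emit:
{"name": "step_arm", "arguments": {"increments": [{"tx":-2,"ty":-0.3,"tz":-5,"ax":0,"ay":0,"az":0,"claw":-1},{"tx":0,"ty":0,"tz":-5,"ax":0,"ay":0,"az":0,"claw":-1},{"tx":0,"ty":0,"tz":-5,"ax":0,"ay":0,"az":0,"claw":-1},{"tx":0,"ty":0,"tz":-5,"ax":0,"ay":0,"az":0,"claw":-1}]}}

```text
time_s: 14.1
tcp_pos: [0.5041, -0.0262, 0.1361]
eef_rot: [-180.0, -0.0, 174.3]
contact_force: [0.3, -0.9, -1.1]
gripper_width: 0.022
```

Emit:
{"name": "step_arm", "arguments": {"increments": [{"tx":0,"ty":0,"tz":-4,"ax":0,"ay":0,"az":0,"claw":-1},{"tx":0,"ty":0,"tz":-4,"ax":0,"ay":0,"az":0,"claw":-1},{"tx":0,"ty":0,"tz":-4,"ax":0,"ay":0,"az":0,"claw":-1}]}}

```text
time_s: 14.4
tcp_pos: [0.5042, -0.0262, 0.1242]
eef_rot: [-180.0, -0.0, 174.3]
contact_force: [-0.6, 0.4, -1.1]
gripper_width: 0.0221
```

Emit:
{"name": "step_arm", "arguments": {"increments": [{"tx":0,"ty":0,"tz":-3,"ax":0,"ay":0,"az":0,"claw":-1},{"tx":0,"ty":0,"tz":-3,"ax":0,"ay":0,"az":0,"claw":-1},{"tx":0,"ty":0,"tz":-3,"ax":0,"ay":0,"az":0,"claw":-1}]}}

```text
time_s: 14.7
tcp_pos: [0.5042, -0.0262, 0.1154]
eef_rot: [180.0, 0.0, 174.3]
contact_force: [-0.7, -0.1, -0.8]
gripper_width: 0.0219
```

Emit:
{"name": "step_arm", "arguments": {"increments": [{"tx":0,"ty":0,"tz":-3,"ax":0,"ay":0,"az":0,"claw":-1},{"tx":0,"ty":0,"tz":-3,"ax":0,"ay":0,"az":0,"claw":-1},{"tx":0,"ty":0,"tz":-3,"ax":0,"ay":0,"az":0,"claw":-1}]}}

```text
time_s: 15.0
tcp_pos: [0.5042, -0.0262, 0.1063]
eef_rot: [180.0, 0.0, 174.3]
contact_force: [0.3, -0.5, -1.1]
gripper_width: 0.0217
```

Already about 14 mm into the groove with no contact force. The floor is expected at about 99.5.

Emit:
{"name": "step_arm", "arguments": {"increments": [{"tx":0,"ty":0,"tz":-2,"ax":0,"ay":0,"az":0,"claw":-1},{"tx":0,"ty":0,"tz":-2,"ax":0,"ay":0,"az":0,"claw":-1},{"tx":0,"ty":0,"tz":-1,"ax":0,"ay":0,"az":0,"claw":-1},{"tx":0,"ty":0,"tz":0,"ax":0,"ay":0,"az":0,"claw":-1}]}}

```text
time_s: 15.4
tcp_pos: [0.5041, -0.0262, 0.1014]
eef_rot: [-180.0, -0.0, 174.3]
contact_force: [0.2, -0.2, -1.4]
gripper_width: 0.0218
```

Emit:
{"name": "step_arm", "arguments": {"increments": [{"tx":0,"ty":0,"tz":-1,"ax":0,"ay":0,"az":0,"claw":-1},{"tx":0,"ty":0,"tz":-1,"ax":0,"ay":0,"az":0,"claw":-1},{"tx":0,"ty":0,"tz":0,"ax":0,"ay":0,"az":0,"claw":-1}]}}

```text
time_s: 15.7
tcp_pos: [0.5042, -0.0262, 0.0995]
eef_rot: [180.0, 0.0, 174.3]
contact_force: [-0.2, 0.2, -0.5]
gripper_width: 0.022
```

Emit:
{"name": "step_arm", "arguments": {"increments": [{"tx":0,"ty":0,"tz":-0.7,"ax":0,"ay":0,"az":0,"claw":-1},{"tx":0,"ty":0,"tz":0,"ax":0,"ay":0,"az":0,"claw":-1}]}}

```text
time_s: 15.9
tcp_pos: [0.5043, -0.0262, 0.0994]
eef_rot: [-180.0, 0.0, 174.3]
contact_force: [-2.3, -0.6, 5.3]
gripper_width: 0.0215
```

Emit:
{"name": "step_arm", "arguments": {"increments": [{"tx":0,"ty":0,"tz":-0.7,"ax":0,"ay":0,"az":0,"claw":-1},{"tx":0,"ty":0,"tz":0,"ax":0,"ay":0,"az":0,"claw":-1}]}}

```text
time_s: 16.1
tcp_pos: [0.5044, -0.0262, 0.0994]
eef_rot: [-180.0, 0.0, 174.4]
contact_force: [-5.7, 1.5, 12.4]
gripper_width: 0.0222
```

The tin is on the floor: 12 N, z stopped at 99.4 as predicted. I'll ease off, open partly and rise.

Emit:
{"name": "step_arm", "arguments": {"increments": [{"tx":0,"ty":0,"tz":0.9,"ax":0,"ay":0,"az":0,"claw":-1},{"tx":0,"ty":0,"tz":0,"ax":0,"ay":0,"az":0,"claw":0.1},{"tx":0,"ty":0,"tz":0,"ax":0,"ay":0,"az":0,"claw":0.1},{"tx":0,"ty":0,"tz":0,"ax":0,"ay":0,"az":0,"claw":0.1},{"tx":0,"ty":0,"tz":0,"ax":0,"ay":0,"az":0,"claw":0.1},{"tx":0,"ty":0,"tz":0,"ax":0,"ay":0,"az":0,"claw":0.1}]}}

```text
time_s: 16.7
tcp_pos: [0.5042, -0.0262, 0.099]
eef_rot: [-180.0, -0.0, 174.3]
contact_force: [1.3, -0.1, 0.2]
gripper_width: 0.0477
```

Emit:
{"name": "step_arm", "arguments": {"increments": [{"tx":0,"ty":0,"tz":5,"ax":0,"ay":0,"az":0,"claw":0.1},{"tx":0,"ty":0,"tz":15,"ax":0,"ay":0,"az":0,"claw":0.1},{"tx":0,"ty":0,"tz":30,"ax":0,"ay":0,"az":0,"claw":0.1},{"tx":0,"ty":0,"tz":40,"ax":0,"ay":0,"az":0,"claw":0.1},{"tx":0,"ty":0,"tz":40,"ax":0,"ay":0,"az":0,"claw":0.1},{"tx":0,"ty":30,"tz":20,"ax":0,"ay":0,"az":0,"claw":0.1},{"tx":0,"ty":40,"tz":0,"ax":0,"ay":0,"az":0,"claw":0.1},{"tx":0,"ty":40,"tz":0,"ax":0,"ay":0,"az":0,"claw":0.1},{"tx":0,"ty":40,"tz":0,"ax":0,"ay":0,"az":0,"claw":0.1},{"tx":0,"ty":0,"tz":0,"ax":0,"ay":0,"az":0,"claw":0.1},{"tx":0,"ty":0,"tz":0,"ax":0,"ay":0,"az":0,"claw":0.1}]}}

```text
time_s: 17.8
tcp_pos: [0.504, 0.1245, 0.2492]
eef_rot: [-180.0, -0.0, 174.4]
contact_force: [-1.4, -0.6, -0.3]
gripper_width: 0.0479
```

Run:
```python
from h import *
ims=[]
for n,b in(("side",(180,130,300,290)),("scene",(180,120,360,270))):
    c=cap(n); W=cloud(c); p=W.reshape(-1,3);p=p[np.isfinite(p[:,0])]
    q=p[(p[:,2]>.105)&(p[:,2]<.12)&(abs(p[:,1]+.026)<.04)&(abs(p[:,0]-.504)<.05)]
    print(n,len(q),cv2.minAreaRect((q[:,:2]*1000).astype(np.float32)) if len(q)>20 else "",np.percentile(q[:,2],[50,95]))
    ims.append(cv2.resize(c["image"][b[1]:b[3],b[0]:b[2]],(400,500)))
cv2.imwrite("pics/end.png",np.hstack(ims))
print(r.get_state()["contact_force"])
```

```text
side 233 ((504.97119140625, -28.28727149963379), (21.348535537719727, 59.88787841796875), 83.52820587158203) [0.11138341 0.113635  ]
scene 186 ((506.1374816894531, -25.6800594329834), (25.3770694732666, 60.009281158447266), 86.12967681884766) [0.11223331 0.11511284]
[ 0.37559911 -0.17326801 -0.5838331 ]
```

View pics/end.png

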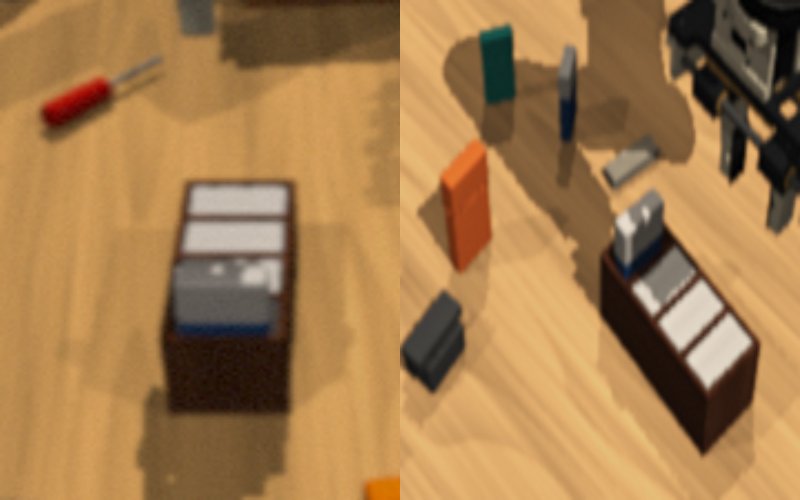

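The tin stands upright in cell 1, at (225,295) in the left crop and (638,235) in the right. Its top is at about 113 mm as expected, and the bystanders in view look undisturbed. Handing in.

```bash
python3 -c "
from plant import r
print(r.close_job())"
```

```text
the job is handed in; nothing more can be done
None
```

The large blue tin now stands upright, lid up, in cell 1 (the −y end), and the job is handed in.

- **Finding the empty cell:** with the gripper closed, the flaps over cells 4, 3 and 2 stopped hard about 7 mm down. The readings were about 22 N on cells 2 and 3, and up to about 36 N total on cell 4, which was firmer than I meant. Cell 1 yielded through 26 mm with under 1 N.
- **Placing the tin:** I lowered it with no contact force until it met the floor at about 5 N, where the height stopped as predicted. I pressed once more to about 14 N to confirm, eased off and only then opened the gripper.
- **Last checks:** the tin's top is at about 113 mm, as expected for a tin on the floor. It lies in line with the rack, and the side and scene cameras agree on its position to about 3 mm. The gripper is well clear and the force reads near zero. The bystanders in view looked unmoved; the polish jar, pen rest and pen barrel were outside the final crops, so I did not check them at the end.
- **What failed:** my first two move calls were refused for missing keys, with no motion. I also corrected a 2 mm offset before closing on the tin and a 2 mm sideways drift while lowering it.

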